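Load a board carrier under the fixture's cover and knock the lock pin down

ROBOT

A 7-joint arm with a two-finger parallel gripper is mounted at the origin on the work surface. World frame = base frame: x ahead of the robot, y to its left, z up, the work surface at z = 0. Lengths are in m, angles in rad, forces in N, time in s.
With the tool pointing down it reaches from about 0.4 to 0.85 m from the base axis. Payload 10.4 kg.
Tool frame: the origin (TCP) lies at the very end of the fingers, on their centre line; the grasp point (between the pads) lies 19 mm behind it; z points along the fingers, y is the line along which they close (so a half turn about z gives the same grasp; the last joint's range is limited). The gripper opens to 87 mm and grips with 3 to 60 N. Pads are 19 mm wide; open, the fingers measure 117 mm over their backs; the gripper's body (75 mm by 190 mm) begins 51 mm behind the grasp point.
Start: joints at [-1.17, 0.332, -0.065, 1.46, 0.022, 1.35, -0.088], TCP at [0.257, 0.57, 0.223] pointing down, gripper open.
Joint ranges: [-2.6, 2.6], [-0.5, 2.12], [-1.47, 1.34], [0.16, 2.42], [-1.27, 4.41], [0.06, 2.06], [-2.6, 2.6]. Speed limits (rad/s): [2.22, 2.22, 2.79, 2.79, 3.14, 3.14, 3.14].

INTERFACE

Orientations are given as a rotation vector (axis times angle).
In Python, from plant import bot gives the robot as it stands.
- The arm moves only by the tool arm_command, never from a script. Its arguments are lists of equal length, an entry for each row: "gripper": the closure, from -1 (fully open) to 1 (shut), so that 0 is half open; "offset": the shift along the tool's x, y, z scaled (see below), a list of three; "delta_rot": the turn, a rotation vector about the tool's x, y, z scaled (see below), a list of three. In form: {"gripper": [gripper, ...], "offset": [[x, y, z], ...], "delta_rot": [[ax, ay, az], ...]}. A call has 1 to 8 rows; each row shifts and turns the commanded pose from where the row before left it, along the tool's axes as they then stand; what a row does not reach is not made up. The controller multiplies each number of a shift by 0.05 m and each number of a turn by 90 degrees. A row lasts 1/8 s, in which the tool goes at most 62.5 mm and 10.7 degrees, less where a joint would pass 70% of its speed; a pose out of reach is approached as far as the arm can. A call with a number of a shift or a turn outside -1 to 1 is refused whole. A call with a gripper value outside its range is refused whole. The fingers move at their own pace and stop on an object; "grip_force" is the grip in N (left out, the last holds). Time passes only in rows, so rows that do not move let the fingers close. It gives the time, the measured TCP pose, the force, the opening and the grip force at its end, in the units of the state.
- bot.sense(): the state, without advancing time (a new reading comes with each control period).
- bot.snapshot(name): name is "scene" or "top" or "wrist"; returns (picture, depth): 420x560x3 uint8, red, green, blue; 420x560 float32, m along the optical axis (not along the pixel's ray), 0 where there is no reading.
- bot.calibration(name): a dict with "K" (3x3 intrinsics, pixels), "R" (3x3) and "t" (3): a world point X has camera coordinates R X + t. Camera axes: x right, y down, z forward; pixel columns grow to the right and rows downward; lengths in m; the calibration is good to about 2 mm. The wrist camera is an equidistant fisheye: a pixel r from the principal point sees the ray r / f radians off the axis. A picture is of the moment at which its call begins: read the wrist's pose just before it. calibration takes no time and is no camera call; for the wrist camera it gives the pose at the moment of the call.
- bot.job_done(): hands the job in; it is judged then, once.
The state is a dict: "clock": time; "qpos": joint angles; "qvel": joint speeds; "joint_efforts": joint torques, N m; "tcp_pos": TCP position; "orientation": TCP orientation; "contact_force": force on the tool from outside, world axes, zero at the start; "wrist_torque": the same for the moment, N m; "opening": finger opening in m; "grip_force": force on a finger pad.
Only numpy, scipy, OpenCV 4.12 (cv2) and the standard library are available. Lean on these libraries where they do the work, as an engineer would, in place of code of your own. Each camera call takes 0.05 s, during which the arm holds its last target. There are 200 camera calls.

TASK

Load the board carrier into the test fixture: keeping it level, set it in the open lane with the end away from its handle going in first, slide it forward under the cover to the end wall, then sideways under the cover until it is fully home against the left wall, and let go of it. Then take the mallet by its handle and knock the stiff lock pin fully down with the mallet's head (never push the pin with the robot itself), and set the mallet back down on the bench clear of the fixture. Leave everything else where it is.

Things in the scene. Friction and masses are not known exactly. Their poses are not given: they have to be found in the camera images.
- carrier: loose board carrier: black plate 150 (x) x 70 (y) x 14 mm with a circuit board (parts up to 25 mm above its underside). Origin: centre of its underside; +x to its front end, z up. Handle: upright aluminium fin 50 (x) x 10 (y) mm, its top 90 mm above the underside, centred at x -40, y -27 mm (near the rear end, at the right edge). About 0.35 kg.
- fixture: fixed test fixture with a nest under a steel cover. Origin on the bench below the nest's centre; x forward along the lane, y left, z up (nest, lane and cover have the same axes). Base plate x -155..92, y -112..50 mm, 10 mm thick. Walls: end wall face x 77, left wall face y 36. Pocket at the nest: x -79..77, open to the lane on its right.
- nest (a point): point on the base plate's top, 10 mm above the bench, where the carrier's origin belongs when home, its axes parallel to the fixture's
- lane (a point): point on the base top in the middle of the open-topped lane, at fixture x -117, y -62 mm. The lane is y -100..-24 (76 mm wide), from its open rear end x -155 to the end wall at x 77. Its right wall (y -112..-100) and the block left of it (x -155..-79, y -24..50) stand 24 mm above the base top; from x -79 on it is open to the nest at its left.
- cover (a point): point on the cover's top at its inner corner, fixture x 20, y 8, z 54 mm. The L-shaped cover (underside z 44, top z 54) spans x 20..92 over the whole width, lane included, and x -79..20 where y is above 8. A white connector box on it (x -70..-10, y 16..46) reaches z 94.
- lock_pin (a joint): stiff vertical lock pin through the cover: 0 m = up, 0.028 m = fully down; about 8 N moves it and it stays where driven. Down, it stands beside the carrier's right edge and keeps it in; it cannot go down while the carrier is still below it.
- pin_head (a point): centre of the top face of the pin's round steel head, 26 mm across; fixture x 45, y -45 mm, z 100 mm when up, 72 when down
- mallet: loose mallet standing on one face of its head, handle level. Origin: at bench level, middle of its 158 mm length; +x from handle to head. Head: upright black rubber cylinder 48 mm across, 80 tall, axis at x 55. Handle: wooden bar 22 wide (y), 24 tall, its centre 40 mm up, x -79 to 31 mm. About 0.4 kg, mostly head: grip the handle close to the head.
- mallet_head (a point): centre of the mallet's head (40 mm above its lower face)
- reel: bystander: copper reel, 80 mm across, 55 mm tall; origin under its centre
- carton: bystander: cardboard box 90 x 65 x 50 mm tall; origin under its centre
- flask: bystander: red flask 64 mm across, 170 mm tall; origin under its centre
- jar: bystander: glass jar 60 mm across, 90 mm tall; origin under its centre
- stapler: bystander: red stapler 110 (x) x 30 x 42 mm tall; origin under its centre
- strips: bystander: stack of wooden component strips 156 (x) x 40 x 21 mm tall; origin under its middle

How it is judged:
By the outcome, as a careful person would: the job done as asked, in the order asked, and still so for the second after the job is handed in, with the robot touching nothing.
It also fails if it takes over 72 s, if anything falls off the work surface, if the arm or the gripper's body presses on something with over 40 N, if the wrist force passes 120 N, or if a joint passes its speed limit or range.

## Working session

There is one attempt and no reset: what is moved stays moved. The work goes in short steps, Python scripts to look and compute and a tool call to move; the robot and the scene stay as the last step left them, time stands still between calls to the robot, and variables do not carry over. Pictures are saved under pics/ and viewed, at most 10 in all, crops included, and the job is handed in when it is done.

Besides the shell and the picture viewer there is one more tool, called after "Request:" by a JSON object that holds its "name" and its "arguments". arm_command: Moves the arm, as the interface text tells. Its arguments: {"type":"object","properties":{"gripper":{"type":"array"},"offset":{"type":"array"},"delta_rot":{"type":"array"},"grip_force":{"type":"number"}},"required":["gripper","offset","delta_rot"]}

```bash
ls; mkdir -p pics; python3 - <<'E'
from plant import bot
import cv2, numpy as np
s=bot.sense(); print({k:np.round(v,3).tolist() for k,v in s.items()})
for n in("scene","top"):
    p,d=bot.snapshot(n); cv2.imwrite(f"pics/{n}0.png",p[:,:,::-1]); np.savez(f"{n}0.npz",d=d,p=p)
    c=bot.calibration(n); print(n,{k:np.round(v,4).tolist() for k,v in c.items()})
E
```

```text
pics
{'clock': 0.0, 'qpos': [-1.17, 0.333, -0.065, 1.461, 0.022, 1.35, -0.089], 'qvel': [0.002, 0.0, -0.001, 0.001, 0.002, 0.002, 0.001], 'joint_efforts': [-0.0, -62.328, 0.024, -38.988, -0.061, 0.04, 0.0], 'tcp_pos': [0.257, 0.569, 0.222], 'orientation': [-0.661, -3.071, 0.002], 'contact_force': [0.29, 1.194, 0.231], 'wrist_torque': [-0.02, 0.016, -0.012], 'grip_force': 0.0, 'opening': 0.087}
scene {'K': [[514.627, 0.0, 282.9235], [0.0, 514.627, 207.0718], [0.0, 0.0, 1.0]], 'R': [[-0.4327, 0.9013, -0.0198], [0.5441, 0.2436, -0.8029], [-0.7188, -0.3582, -0.5958]], 't': [0.2652, -0.2278, 2.0474]}
top {'K': [[510.4405, 0.0, 274.471], [0.0, 510.4405, 211.2722], [0.0, 0.0, 1.0]], 'R': [[-0.0017, -0.9998, 0.02], [-0.9989, 0.0008, -0.0469], [0.0469, -0.02, -0.9987]], 't': [-0.0067, 0.5552, 1.4505]}
```

View pics/top0.png

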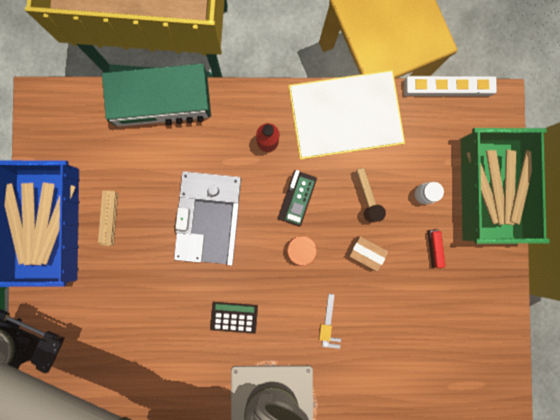

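View pics/scene0.png

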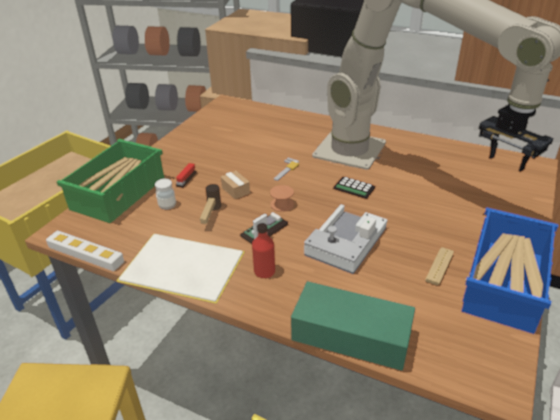

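Top view: the fixture is at about (208,220), forward to +x (up). The carrier is at (299,198), handle at (295,180), and the mallet at (370,195) with its head at (374,213). I'll zoom in next.

```bash
cat > h.py <<'E'
import numpy as np, cv2
from plant import bot
def cal(n): return bot.calibration(n)
def px(n,u,v,z,c=None):
    "world point on plane height z seen at pixel"
    c=c or cal(n); r=c['R'].T@np.linalg.solve(c['K'],[u,v,1]); o=-c['R'].T@c['t']
    return o+r*(z-o[2])/r[2]
def cloud(n,d,c=None):
    c=c or cal(n); v,u=np.indices(d.shape); 
    P=np.stack([(u-c['K'][0,2])/c['K'][0,0]*d,(v-c['K'][1,2])/c['K'][1,1]*d,d],-1)
    return (P-c['t'])@c['R']
E
python3 - <<'E'
from h import *
a=np.load('top0.npz'); p=a['p'];d=a['d']
cv2.imwrite('pics/crop1.png',cv2.resize(p[165:275,165:325,::-1],None,fx=5,fy=5,interpolation=cv2.INTER_CUBIC))
cv2.imwrite('pics/crop2.png',cv2.resize(p[160:260,340:400,::-1],None,fx=5,fy=5,interpolation=cv2.INTER_CUBIC))
W=cloud('top',d)
for n,u,v in [('table',250,200),('base floor',213,235),('cover',213,180),('coverL',187,185),('box',188,246),('carr handle',295,180),('carr plate',300,200),('reel',301,250),('mal head',374,213),('handle',366,185),('pin',213,190)]: print(n,np.round(W[v,u],3))
E
```

```text
table [0.588 0.063 0.004]
base floor [0.488 0.169 0.007]
cover [0.641 0.165 0.052]
coverL [0.627 0.237 0.054]
box [0.457 0.236 0.035]
carr handle [ 0.638 -0.062  0.084]
carr plate [ 0.587 -0.081  0.016]
reel [ 0.445 -0.08   0.051]
mal head [ 0.547 -0.279  0.081]
handle [ 0.627 -0.264  0.05 ]
pin [0.609 0.16  0.096]
```

View pics/crop1.png

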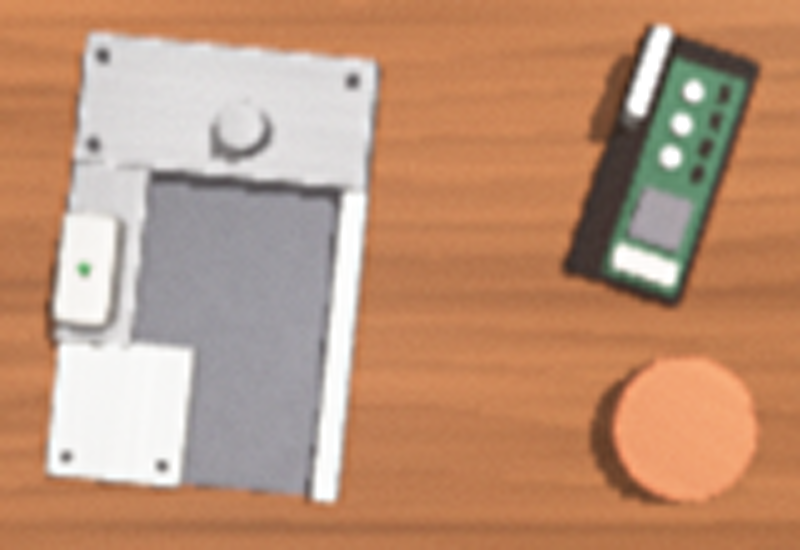

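View pics/crop2.png

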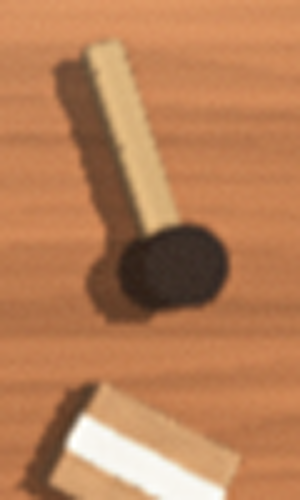

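The crops show: cover far corners (88,33) and (378,62), rear corners (48,475) and (338,503), pin head (243,127). Carrier plate corners are (565,270), (678,305) and (760,65), with the fin top around (651,74). On the mallet, the handle runs (104,43)→(159,230) and the head top is at about (184,266).

```bash
cat >> h.py <<'E'
def fit(F,Wd):
    "2D rigid fit: returns origin, yaw, residuals mm"
    F=np.array(F)/1000;Wd=np.array(Wd);f=F-F.mean(0);w=Wd-Wd.mean(0)
    yaw=np.arctan2((f[:,0]*w[:,1]-f[:,1]*w[:,0]).sum(),(f*w).sum())
    R=np.array([[np.cos(yaw),-np.sin(yaw)],[np.sin(yaw),np.cos(yaw)]])
    o=Wd.mean(0)-R@F.mean(0); return o,yaw,1000*(Wd-(F@R.T+o))
E
python3 - <<'E'
from h import *
def P(u,v,z,u0=165,v0=165): return px('top',u0+(u+.5)/5-.5,v0+(v+.5)/5-.5,z)[:2]
c=cal('top');print('cam',-c['R'].T@c['t'])
o,y,r=fit([[92,50],[92,-112],[-155,50],[-155,-112],[45,-45]],[P(88,33,.054),P(378,62,.054),P(48,475,.034),P(338,503,.034),P(243,127,.1)])
print('fixture',o.round(4),np.degrees(y),r.round(1))
o,y,r=fit([[75,-35],[75,35],[-75,35],[-40,-27]],[P(565,270,.014),P(678,305,.014),P(760,65,.014),P(651,74,.09)])
print('carrier',o.round(4),np.degrees(y),r.round(1)); print('fin',P(651,74,.09), P(665,28,.09),P(637,120,.09))
o,y,r=fit([[-79,0],[31,0],[55,0]],[P(104,43,.052,340,160),P(159,230,.052,340,160),P(184,266,.08,340,160)])
print('mallet',o.round(4),np.degrees(y),r.round(1))
# scene-camera check on clouds: height by second camera depth
a=np.load('scene0.npz');W=cloud('scene',a['d']).reshape(-1,3)
for n,q,z in[('fin',(.627,-.062),.09),('pin',(.61,.16),.1),('mallet head',(.547,-.279),.08),('handle',(.61,-.26),.052)]:
    m=(np.hypot(W[:,0]-q[0],W[:,1]-q[1])<.035)&(abs(W[:,2]-z)<.012); print(n,m.sum(),W[m].mean(0).round(4) if m.any() else 0,np.percentile(W[m,2],95).round(4) if m.any() else 0)
s=bot.sense();print(s['tcp_pos'],cv2.Rodrigues(s['orientation'])[0].round(3))
E
```

```text
cam [0.48662161 0.02190441 1.4747442 ]
fixture [0.5684 0.2091] -5.541473840095005 [[ 0.6  0.5]
 [ 0.1  0.2]
 [-0.   0.5]
 [-0.5 -0.6]
 [-0.1 -0.5]]
carrier [ 0.5937 -0.0729] 161.09489447644776 [[ 0.1 -0.9]
 [ 2.7  0.6]
 [-1.1  1.4]
 [-1.7 -1.2]]
fin [ 0.63856966 -0.06145966] [ 0.66378297 -0.06919995] [ 0.61340471 -0.0537342 ]
mallet [ 0.5993 -0.2703] -163.68799866218177 [[-0.7 -0.3]
 [-0.5  0.6]
 [ 1.1 -0.3]]
fin 61 [ 0.6403 -0.0618  0.0867] 0.0924
pin 59 [0.613  0.1575 0.0977] 0.1021
mallet head 126 [ 0.5542 -0.2884  0.0785] 0.0833
handle 92 [ 0.614  -0.2682  0.0515] 0.056
[0.25688921 0.56939521 0.22183511] [[-0.912  0.411 -0.   ]
 [ 0.411  0.912 -0.001]
 [-0.    -0.001 -1.   ]]
```

Request:
{"name": "arm_command", "arguments": {"gripper": [-1,-1,-1,-1,-1,-1,-1,-1], "offset": [[-0.76,-0.52,0],[-0.76,-0.52,0],[-0.76,-0.52,0],[-0.76,-0.52,0],[-0.76,-0.52,0],[-0.76,-0.52,0],[-0.76,-0.52,0],[-0.76,-0.52,0]], "delta_rot": [[0,0,0],[0,0,0],[0,0,0],[0,0,0],[0,0,0],[0,0,0],[0,0,0],[0,0,0]]}}

```text
clock: 1.1
tcp_pos: [0.449, 0.2536, 0.2223]
orientation: [-0.661, -3.071, 0.0]
contact_force: [0.5, 0.8, -0.6]
opening: 0.0868
grip_force: 0.0
```

Request:
{"name": "arm_command", "arguments": {"gripper": [-1,-1,-1,-1,-1,-1,-1,-1], "offset": [[-0.76,-0.52,0],[-0.76,-0.52,0],[-0.76,-0.52,0],[-0.76,-0.52,0],[-0.76,-0.52,0],[-0.76,-0.52,0],[-0.76,-0.52,0],[-0.76,-0.52,0]], "delta_rot": [[0,0,0],[0,0,0],[0,0,0],[0,0,0],[0,0,0],[0,0,0],[0,0,0],[0,0,0]]}}

```text
clock: 2.1
tcp_pos: [0.6406, -0.0606, 0.2222]
orientation: [-0.66, -3.071, -0.0]
contact_force: [-0.7, 0.5, -0.1]
opening: 0.0868
grip_force: 0.0
```

```bash
cat >> h.py <<'E'
from scipy.spatial.transform import Rotation as Ro
FO=np.array([.5684,.2091]);FY=np.radians(-5.54)
def fx(x,y):  # fixture mm -> world xy
    c,s=np.cos(FY),np.sin(FY);return FO+np.array([c*x-s*y,s*x+c*y])/1000
def go(xyz,psi=None,verbose=True):
    "print units needed: shift along the present tool axes, and turn about tool axes, to reach xyz with tool x at yaw psi, z down"
    s=bot.sense();R=Ro.from_rotvec(s['orientation']);p=np.array(s['tcp_pos'])
    cur=np.degrees(np.arctan2(*R.as_matrix()[1::-1,0]))
    print('t',round(s['clock'],2),'tcp',p.round(4),'yaw',cur.round(2),'F',np.round(s['contact_force'],1),'M',np.round(s['wrist_torque'],2),'open',round(s['opening'],4),'grip',round(s['grip_force'],1),'q',np.round(s['qpos'],2))
    d=R.inv().apply(np.array(xyz)-p)/.05; print('shift total units',d.round(2),'max',abs(d).max().round(1))
    if psi is not None:
        T=Ro.from_euler('z',psi,degrees=True)*Ro.from_euler('x',180,degrees=True)
        print('turn',((R.inv()*T).as_rotvec()/(np.pi/2)).round(3),'tilt deg',np.degrees(np.arccos(-R.as_matrix()[2,2])).round(2))
        print('shift in target axes',(T.inv().apply(np.array(xyz)-p)/.05).round(2))
E
python3 - <<'E'
from h import *
go([.6386,-.0615,.05],162)
p,d=bot.snapshot('wrist'); c=cal('wrist'); print(c)
cv2.imwrite('pics/w1.png',p[:,:,::-1])
E
```

```text
t 2.1 tcp [ 0.6406 -0.0606  0.2222] yaw 155.74 F [-0.7  0.5 -0.1] M [-0.02 -0.05  0.05] open 0.0868 grip 0.0 q [-0.3   0.39  0.43  1.43 -0.16  1.36  1.29]
shift total units [ 0.03 -0.03  3.44] max 3.4
turn [-0.   -0.   -0.07] tilt deg 0.03
shift in target axes [ 0.03 -0.03  3.44]
{'K': array([[325.1922621 ,   0.        , 282.71202626],
       [  0.        , 325.1922621 , 206.19124414],
       [  0.        ,   0.        ,   1.        ]]), 'R': array([[ 0.41591139,  0.90939888, -0.00337591],
       [ 0.87455719, -0.39895332,  0.27565552],
       [ 0.24933399, -0.11760069, -0.96125056]]), 't': array([-0.20420765, -0.62125172,  0.22381985])}
```

View pics/w1.png

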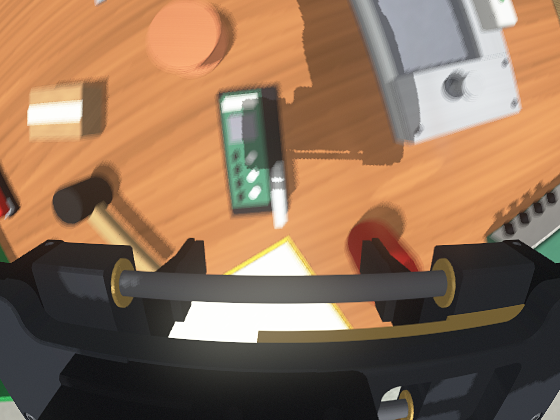

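The wrist view confirms the fin at about (280,195), between the fingers. Descending.

Request:
{"name": "arm_command", "arguments": {"gripper": [-1,-1,-1,-1,-1,-1,-1,-1], "offset": [[0,0,0],[0.03,-0.03,0.7],[0,0,0.7],[0,0,0.7],[0,0,0.6],[0,0,0.4],[0,0,0.38],[0,0,0]], "delta_rot": [[0,0,-0.07],[0,0,0],[0,0,0],[0,0,0],[0,0,0],[0,0,0],[0,0,0],[0,0,0]]}}

```text
clock: 3.15
tcp_pos: [0.6375, -0.0604, 0.0473]
orientation: [-0.491, -3.101, 0.001]
contact_force: [-0.2, 0.1, 1.0]
opening: 0.0873
grip_force: 0.0
```

Request:
{"name": "arm_command", "arguments": {"gripper": [0.6,1,1,1,1,1], "offset": [[0,0,0],[0,0,0],[0,0,0],[0,0,0],[0,0,0],[0,0,0]], "delta_rot": [[0,0,0],[0,0,0],[0,0,0],[0,0,0],[0,0,0],[0,0,0]], "grip_force": 50}}

```text
clock: 3.9
tcp_pos: [0.6382, -0.0604, 0.0485]
orientation: [-0.491, -3.103, -0.0]
contact_force: [1.0, 0.1, 0.6]
opening: 0.0351
grip_force: 0.0
```

```bash
python3 - <<'E'
from h import *
go([.6386,-.0615,.20],162)
E
```

```text
t 3.9 tcp [ 0.6382 -0.0604  0.0485] yaw 162.02 F [1.  0.1 0.6] M [ 0.01 -0.07  0.02] open 0.0351 grip 0.0 q [-0.26  0.53  0.37  1.62 -0.22  1.04  1.43]
shift total units [-0.01 -0.02 -3.03] max 3.0
turn [ 0. -0.  0.] tilt deg 0.01
shift in target axes [-0.01 -0.02 -3.03]
```

Request:
{"name": "arm_command", "arguments": {"gripper": [1,1,1,1,1], "offset": [[0,0,0],[0,0,0],[0,0,0],[0,0,0],[0,0,0]], "delta_rot": [[0,0,0],[0,0,0],[0,0,0],[0,0,0],[0,0,0]], "grip_force": 55}}

```text
clock: 4.53
tcp_pos: [0.6382, -0.0605, 0.0485]
orientation: [0.491, 3.103, -0.0]
contact_force: [-0.7, -1.2, 0.1]
opening: 0.0095
grip_force: 55.0
```

Request:
{"name": "arm_command", "arguments": {"gripper": [1,1,1,1,1,1,1], "offset": [[0,0,-0.2],[0,0,-0.4],[0,0,-0.6],[0,0,-0.7],[0,0,-0.7],[0,0,-0.4],[0,0,0]], "delta_rot": [[0,0,0],[0,0,0],[0,0,0],[0,0,0],[0,0,0],[0,0,0],[0,0,0]]}}

```text
clock: 5.4
tcp_pos: [0.6393, -0.0607, 0.2014]
orientation: [0.491, 3.099, 0.001]
contact_force: [0.0, 0.2, -2.6]
opening: 0.0096
grip_force: 55.0
```

```bash
python3 - <<'E'
from h import *
q=fx(-110,-89);print(q)
go([.52,.06,.20],162)
E
```

```text
[0.45032169 0.13113519]
t 5.4 tcp [ 0.6393 -0.0607  0.2014] yaw 162.01 F [ 0.   0.2 -2.6] M [ 0.02 -0.14  0.02] open 0.0096 grip 55.0 q [-0.29  0.39  0.41  1.47 -0.16  1.31  1.39]
shift total units [3.01 1.56 0.02] max 3.0
turn [0.001 0.003 0.   ] tilt deg 0.25
shift in target axes [3.01 1.56 0.03]
```

Request:
{"name": "arm_command", "arguments": {"gripper": [1,1,1,1,1,1,1,1], "offset": [[0.2,0.1,0],[0.4,0.2,0],[0.6,0.32,0],[0.6,0.32,0],[0.6,0.32,0],[0.4,0.2,0],[0.2,0.1,0],[0,0,0]], "delta_rot": [[0,0,0],[0,0,0],[0,0,0],[0,0,0],[0,0,0],[0,0,0],[0,0,0.05],[0,0,0.08]]}}

```text
clock: 6.4
tcp_pos: [0.5178, 0.0614, 0.1975]
orientation: [-0.806, -3.034, 0.001]
contact_force: [1.1, 0.1, -3.1]
opening: 0.0094
grip_force: 55.0
```

Request:
{"name": "arm_command", "arguments": {"gripper": [1,1,1,1,1,1,1,1], "offset": [[0,0,0],[0,0,0],[0,0,0],[0,0,0],[0,0,0],[0,0,0],[0,0,0],[0,0,0]], "delta_rot": [[0,0,0.11],[0,0,0.11],[0,0,0.11],[0,0,0.11],[0,0,0.11],[0,0,0.11],[0,0,0.11],[0,0,0.11]]}}

```text
clock: 7.4
tcp_pos: [0.5183, 0.0604, 0.1973]
orientation: [-2.56, -1.82, 0.003]
contact_force: [0.2, 0.5, -3.4]
opening: 0.0093
grip_force: 55.0
```

Request:
{"name": "arm_command", "arguments": {"gripper": [1,1,1,1,1,1,1,1], "offset": [[0,0,0],[0,0,0],[0,0,0],[0,0,0],[0,0,0],[0,0,0],[0,0,0],[0,0,0]], "delta_rot": [[0,0,0.11],[0,0,0.11],[0,0,0.11],[0,0,0.11],[0,0,0.11],[0,0,0.11],[0,0,0.11],[0,0,0.08]]}}

```text
clock: 8.4
tcp_pos: [0.5182, 0.0604, 0.1973]
orientation: [3.137, -0.154, -0.004]
contact_force: [0.1, -0.0, -2.4]
opening: 0.0094
grip_force: 55.0
```

```bash
python3 - <<'E'
from h import *
q=fx(-110,-89)
go([*q,.10],-5.54)
E
```

```text
t 8.4 tcp [0.5182 0.0604 0.1973] yaw -5.63 F [ 0.1 -0.  -2.4] M [-0.07  0.28 -0.08] open 0.0094 grip 55.0 q [-0.68  0.12  0.52  1.79 -0.06  1.25 -1.81]
shift total units [-1.49 -1.28  1.95] max 1.9
turn [ 0.     0.002 -0.001] tilt deg 0.14
shift in target axes [-1.49 -1.28  1.95]
```

Request:
{"name": "arm_command", "arguments": {"gripper": [1,1,1,1,1,1,1], "offset": [[-0.2,-0.2,0.2],[-0.3,-0.28,0.4],[-0.4,-0.3,0.4],[-0.3,-0.3,0.4],[-0.19,-0.1,0.2],[-0.1,-0.1,0.05],[0,0,0]], "delta_rot": [[0,0,0],[0,0,0],[0,0,0],[0,0,0],[0,0,0],[0,0,0],[0,0,0]]}}

```text
clock: 9.28
tcp_pos: [0.4516, 0.131, 0.1164]
orientation: [-3.138, 0.146, -0.001]
contact_force: [-0.6, 0.4, -3.6]
opening: 0.0096
grip_force: 55.0
```

```bash
python3 - <<'E'
from h import *
q=fx(-110,-89)
go([*q,.0585],-5.54)
p,d=bot.snapshot('top'); cv2.imwrite('pics/t2.png',cv2.resize(p[165:275,165:325,::-1],None,fx=5,fy=5,interpolation=cv2.INTER_CUBIC))
w,d=bot.snapshot('wrist');cv2.imwrite('pics/w2.png',w[:,:,::-1])
s,d=bot.snapshot('scene'); cv2.imwrite('pics/c2.png',np.hstack([cv2.resize(s[170:290,270:410,::-1],None,fx=3.3,fy=3.3,interpolation=cv2.INTER_CUBIC),cv2.resize(p[165:275,165:265,::-1],(360,396),interpolation=cv2.INTER_CUBIC)]))
E
```

```text
t 9.28 tcp [0.4516 0.131  0.1164] yaw -5.33 F [-0.6  0.4 -3.6] M [-0.13  0.24  0.05] open 0.0096 grip 55.0 q [-0.79  0.08  0.43  2.01 -0.04  1.06 -2.01]
shift total units [-0.03 -0.    1.16] max 1.2
turn [-0.    -0.     0.002] tilt deg 0.03
shift in target axes [-0.03 -0.    1.16]
```

View pics/c2.png

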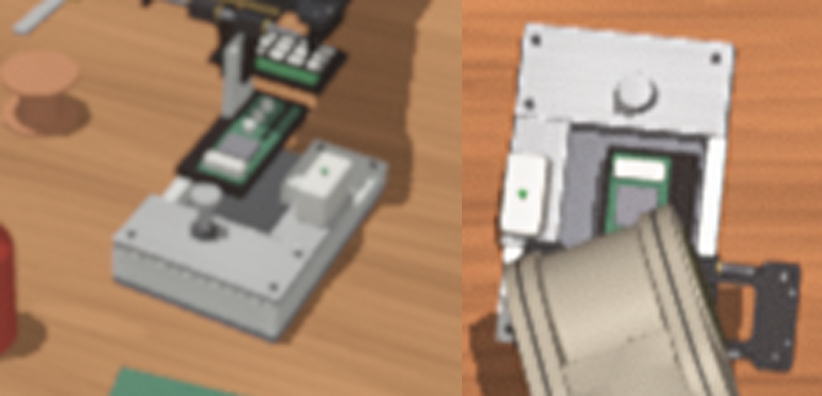

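View pics/w2.png

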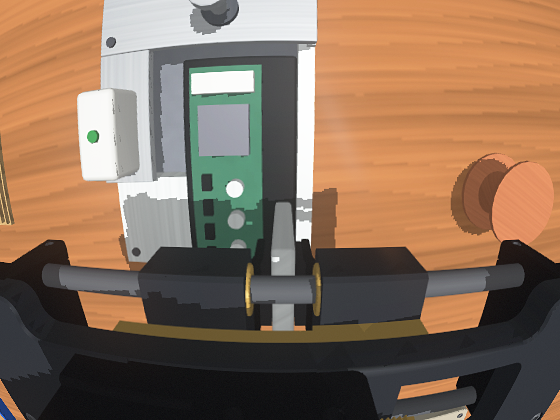

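Carrier hangs over the lane, level and aligned; front corners in the top panel at (608,150) and (698,155). Checking these in fixture coordinates.

```bash
python3 - <<'E'
from h import *
def F(w):
    c,s=np.cos(FY),np.sin(FY);return (np.array([[c,s],[-s,c]])@(w[:2]-FO)*1000).round(1)
for u,v in [(608,150),(698,155)]: print(F(px('top',165+(u-462)/3.6,165+v/3.6,.082)))
print('tcp in fixture',F(np.array(bot.sense()['tcp_pos'])))
# level check with wrist depth is not needed: use scene depth of board
s,d=bot.snapshot('scene');W=cloud('scene',d).reshape(-1,3)
L=np.array([F(w) for w in W[(abs(W[:,0]-.48)<.12)&(abs(W[:,1]-.15)<.1)]]);Z=W[(abs(W[:,0]-.48)<.12)&(abs(W[:,1]-.15)<.1)][:,2]
for a in range(-110,10,15):
    for b0,b1 in((-60,-45),(-95,-80)):
        m=(abs(L[:,0]-a)<7)&(L[:,1]>b0)&(L[:,1]<b1)&(Z>.06)&(Z<.10); print(a,b0,m.sum(),np.median(Z[m]).round(4) if m.any() else '')
E
```

```text
[ -1.  -27.5]
[  1.7 -95.6]
tcp in fixture [-108.   -89.5]
-110 -60 15 0.0853
-110 -95 13 0.0834
-95 -60 17 0.0854
-95 -95 17 0.0845
-80 -60 13 0.0837
-80 -95 16 0.0835
-65 -60 9 0.0872
-65 -95 13 0.0822
-50 -60 11 0.0911
-50 -95 12 0.0834
-35 -60 17 0.0914
-35 -95 11 0.084
-20 -60 7 0.0922
-20 -95 14 0.0819
-5 -60 32 0.0869
-5 -95 10 0.0811
```

Request:
{"name": "arm_command", "arguments": {"gripper": [1,1,1,1,1], "offset": [[-0.03,0,0.2],[0,0,0.4],[0,0,0.3],[0,0,0.2],[0,0,0]], "delta_rot": [[0,0,0],[0,0,0],[0,0,0],[0,0,0],[0,0,0]]}}

```text
clock: 10.1
tcp_pos: [0.4496, 0.1307, 0.0604]
orientation: [3.137, -0.148, -0.002]
contact_force: [0.9, 0.5, -3.2]
opening: 0.01
grip_force: 55.0
```

Request:
{"name": "arm_command", "arguments": {"gripper": [1,1,1,1], "offset": [[0,0,0.03],[0,0,0.02],[0,0,0],[0,0,0]], "delta_rot": [[0,0,0],[0,0,0],[0,0,0],[0,0,0]]}}

```text
clock: 10.6
tcp_pos: [0.4501, 0.1309, 0.0587]
orientation: [-3.138, 0.148, -0.0]
contact_force: [0.4, 0.7, -4.0]
opening: 0.0098
grip_force: 55.0
```

```bash
python3 - <<'E'
from h import *
go([*fx(-38,-89),.0585],-5.54)
E
```

```text
t 10.6 tcp [0.4501 0.1309 0.0587] yaw -5.38 F [ 0.4  0.7 -4. ] M [-0.08  0.31  0.06] open 0.0098 grip 55.0 q [-0.78  0.16  0.43  2.06 -0.08  0.93 -1.97]
shift total units [ 1.44 -0.    0.  ] max 1.4
turn [-0.    -0.     0.002] tilt deg 0.02
shift in target axes [ 1.44 -0.    0.  ]
```

Request:
{"name": "arm_command", "arguments": {"gripper": [1,1,1,1,1,1,1,1], "offset": [[0,0,0.02],[0,0,0.01],[0.2,0,0],[0.3,0,0],[0.3,0,0],[0.3,0,0],[0.2,0,0],[0,0,0]], "delta_rot": [[0,0,0.002],[0,0,0],[0,0,0],[0,0,0],[0,0,0],[0,0,0],[0,0,0],[0,0,0]]}}

```text
clock: 11.6
tcp_pos: [0.5164, 0.1254, 0.0584]
orientation: [-3.136, 0.152, -0.004]
contact_force: [0.8, 1.2, 7.5]
opening: 0.01
grip_force: 55.0
```

Request:
{"name": "arm_command", "arguments": {"gripper": [1,1,1], "offset": [[0.06,0,0],[0.05,0,0],[0,0,0]], "delta_rot": [[0,0,0],[0,0,0],[0,0,0]]}}

```text
clock: 11.98
tcp_pos: [0.5205, 0.125, 0.0584]
orientation: [-3.136, 0.151, -0.001]
contact_force: [-7.2, 0.9, 13.2]
opening: 0.0096
grip_force: 55.0
```

```bash
python3 - <<'E'
from h import *
go([*fx(-38,-89),.0585],-5.54)
E
```

```text
t 11.97 tcp [0.5205 0.125  0.0584] yaw -5.53 F [-7.2  0.9 13.2] M [0.05 1.58 0.11] open 0.0096 grip 55.0 q [-0.71  0.31  0.44  1.9  -0.16  0.97 -1.85]
shift total units [ 0.03  0.01 -0.  ] max 0.0
turn [-0.001 -0.     0.   ] tilt deg 0.1
shift in target axes [ 0.03  0.01 -0.  ]
```

Request:
{"name": "arm_command", "arguments": {"gripper": [1,1,1,1], "offset": [[0,0,-0.02],[0.04,0,0],[0,0,0],[0,0,0]], "delta_rot": [[0,0,0],[0,0,0],[0,0,0],[0,0,0]]}}

```text
clock: 12.48
tcp_pos: [0.5224, 0.1242, 0.0584]
orientation: [-3.137, 0.152, -0.0]
contact_force: [-3.3, 1.5, 5.5]
opening: 0.0098
grip_force: 55.0
```

```bash
python3 - <<'E'
from h import *
go([*fx(-39,-27),.0585],-5.54)
E
```

```text
t 12.47 tcp [0.5224 0.1242 0.0584] yaw -5.55 F [-3.3  1.5  5.5] M [0.07 0.84 0.06] open 0.0098 grip 55.0 q [-0.7   0.31  0.45  1.9  -0.16  0.97 -1.85]
shift total units [-0.03 -1.24 -0.  ] max 1.2
turn [-0. -0. -0.] tilt deg 0.04
shift in target axes [-0.03 -1.24 -0.  ]
```

Request:
{"name": "arm_command", "arguments": {"gripper": [1,1,1], "offset": [[0.05,0,-0.005],[0,0,0],[0,0,0]], "delta_rot": [[0,0,0],[0,0,0],[0,0,0]]}}

```text
clock: 12.85
tcp_pos: [0.5245, 0.1239, 0.0585]
orientation: [-3.138, 0.152, 0.001]
contact_force: [-5.4, 0.9, 5.2]
opening: 0.0095
grip_force: 55.0
```

Request:
{"name": "arm_command", "arguments": {"gripper": [1,1,1], "offset": [[0.04,0,0],[0,0,0],[0,0,0]], "delta_rot": [[0,0,0],[0,0,0],[0,0,0]]}}

```text
clock: 13.22
tcp_pos: [0.5245, 0.1239, 0.0584]
orientation: [-3.138, 0.152, 0.008]
contact_force: [-17.9, 0.1, 17.1]
opening: 0.0098
grip_force: 55.0
```

Request:
{"name": "arm_command", "arguments": {"gripper": [1,1,1,1,1,1,1,1], "offset": [[-0.055,0,-0.01],[0,-0.1,0],[0,-0.25,0],[0,-0.3,0],[0,-0.3,0],[0,-0.2,0],[0,-0.03,0],[0,0,0]], "delta_rot": [[0,0,0],[0,0,0],[0,0,0],[0,0,0],[0,0,0],[0,0,0],[0,0,0],[0,0,0]]}}

```text
clock: 14.22
tcp_pos: [0.5297, 0.182, 0.0587]
orientation: [3.138, -0.153, -0.0]
contact_force: [-0.1, 0.2, -2.8]
opening: 0.0098
grip_force: 55.0
```

```bash
python3 - <<'E'
from h import *
go([*fx(-36,-26),.0585],-5.54)
E
```

```text
t 14.22 tcp [0.5297 0.182  0.0587] yaw -5.58 F [-0.1  0.2 -2.8] M [-0.09  0.26  0.01] open 0.0098 grip 55.0 q [-0.77  0.36  0.42  1.83 -0.17  0.98 -1.94]
shift total units [-0.   -0.09  0.  ] max 0.1
turn [ 0.  0. -0.] tilt deg 0.02
shift in target axes [-0.   -0.09  0.  ]
```

Request:
{"name": "arm_command", "arguments": {"gripper": [1,1,1,1], "offset": [[0,-0.05,0.008],[0,-0.05,0],[0,0,0],[0,0,0]], "delta_rot": [[0,0,0],[0,0,0],[0,0,0],[0,0,0]]}}

```text
clock: 14.72
tcp_pos: [0.5303, 0.1866, 0.0585]
orientation: [3.137, -0.154, 0.0]
contact_force: [-1.2, -4.5, 0.6]
opening: 0.0097
grip_force: 55.0
```

Request:
{"name": "arm_command", "arguments": {"gripper": [1,1,1], "offset": [[0,-0.04,0],[0,0,0],[0,0,0]], "delta_rot": [[0,0,0],[0,0,0],[0,0,0]]}}

```text
clock: 15.1
tcp_pos: [0.5303, 0.1868, 0.0586]
orientation: [3.135, -0.155, -0.001]
contact_force: [-5.1, -11.7, 7.1]
opening: 0.0099
grip_force: 55.0
```

Request:
{"name": "arm_command", "arguments": {"gripper": [1,0.45,0.45,0.45,0.45], "offset": [[0,0.03,0.006],[0,0,0],[0,0,0],[0,0,0],[0,0,0]], "delta_rot": [[0,0,0],[0,0,0],[0,0,0],[0,0,0],[0,0,0]]}}

```text
clock: 15.72
tcp_pos: [0.5302, 0.1882, 0.0581]
orientation: [-3.138, 0.152, -0.0]
contact_force: [-0.9, -0.1, 0.8]
opening: 0.0234
grip_force: 0.0
```

Request:
{"name": "arm_command", "arguments": {"gripper": [0.45,0.45,0.45,0.45,0.45,0.45,0.45], "offset": [[0,0,-0.15],[0,0,-0.4],[0,0,-0.6],[0,0,-0.7],[0,0,-0.7],[0,0,-0.4],[0,0,-0.2]], "delta_rot": [[0,0,0],[0,0,0],[0,0,0],[0,0,0],[0,0,0],[0,0,0],[0,0,0]]}}

```text
clock: 16.6
tcp_pos: [0.5306, 0.188, 0.2172]
orientation: [-3.137, 0.153, -0.003]
contact_force: [-0.4, 0.8, -0.2]
opening: 0.024
grip_force: 0.0
```

```bash
python3 - <<'E'
from h import *
p,d=bot.snapshot('wrist'); cv2.imwrite('pics/w3.png',p[:,:,::-1])
# mallet: pinch point at mallet x=10 (handle), psi candidates
m=np.array([.5993,-.2703]);a=np.radians(-163.7)
g=m+np.array([np.cos(a),np.sin(a)])*.012; print(g)
go([*g,.2],-163.7+180)
E
```

```text
[ 0.58778234 -0.273668  ]
t 16.65 tcp [0.5308 0.1881 0.2177] yaw -5.56 F [0.7 0.3 0.7] M [-0.06  0.11 -0.02] open 0.024 grip 0.0 q [-0.81  0.2   0.45  1.66 -0.09  1.3  -2.01]
shift total units [2.03 9.08 0.34] max 9.1
turn [-0.001 -0.001 -0.243] tilt deg 0.14
shift in target axes [-1.5   9.18  0.35]
```

View pics/w3.png

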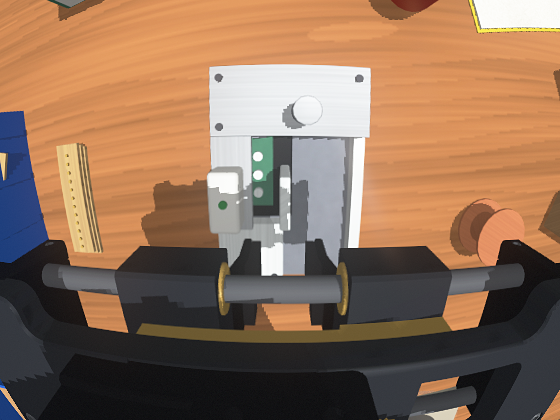

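Carrier sits at the left of the nest with its front under the cover, free of the gripper. Off to the mallet.

Request:
{"name": "arm_command", "arguments": {"gripper": [-1,-1,-1,-1,-1,-1,-1,-1], "offset": [[0,0,0],[0,0,0],[0,0,0],[-0.1,0.5,0],[-0.15,0.9,0],[-0.15,0.9,0],[-0.15,0.9,0],[-0.15,0.9,0]], "delta_rot": [[0,0,-0.08],[0,0,-0.08],[0,0,-0.083],[0,0,0],[0,0,0],[0,0,0],[0,0,0],[0,0,0]]}}

```text
clock: 17.65
tcp_pos: [0.5537, -0.0201, 0.2149]
orientation: [-3.11, -0.446, 0.002]
contact_force: [-0.1, -0.5, 0.0]
opening: 0.0859
grip_force: 0.0
```

Request:
{"name": "arm_command", "arguments": {"gripper": [-1,-1,-1,-1,-1,-1,-1], "offset": [[-0.15,0.9,0],[-0.15,0.9,0],[-0.15,0.9,0],[-0.15,0.9,0],[-0.15,0.9,0],[-0.05,0.58,0],[0,0,0]], "delta_rot": [[0,0,0],[0,0,0],[0,0,0],[0,0,0],[0,0,0],[0,0,0],[0,0,0]]}}

```text
clock: 18.52
tcp_pos: [0.5859, -0.2763, 0.2144]
orientation: [3.11, 0.439, -0.004]
contact_force: [0.2, 1.1, -0.8]
opening: 0.087
grip_force: 0.0
```

```bash
python3 - <<'E'
from h import *
go([.5878,-.2737,.023],16.3)
c=cal('wrist');p,d=bot.snapshot('wrist'); cv2.imwrite('pics/w4.png',p[:,:,::-1]); np.savez('w4.npz',R=c['R'],t=c['t'],K=c['K'])
E
```

```text
t 18.52 tcp [ 0.5859 -0.2763  0.2144] yaw 16.08 F [ 0.2  1.1 -0.8] M [-0.05  0.13  0.  ] open 0.087 grip 0.0 q [-0.11  0.44  0.67  1.44 -0.27  1.36 -0.73]
shift total units [ 0.06 -0.04  3.83] max 3.8
turn [ 0.     0.001 -0.002] tilt deg 0.14
shift in target axes [ 0.05 -0.04  3.83]
```

View pics/w4.png

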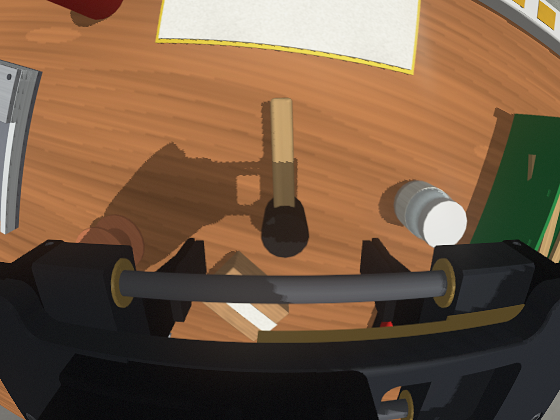

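Wrist view: handle end (282,98), handle/head junction (285,205), head top at about (285,234). I'll cross-check these with the fisheye model.

```bash
cat >> h.py <<'E'
def fish(u,v,z,c):
    K=c['K'];a=np.array([(u-K[0,2]),(v-K[1,2])])/K[0,0];r=np.hypot(*a)
    ray=np.array([*(a/r*np.sin(r)),np.cos(r)]);ray=c['R'].T@ray;o=-c['R'].T@c['t'];return o+ray*(z-o[2])/ray[2]
E
python3 - <<'E'
from h import *
c=np.load('w4.npz');m=np.array([.5993,-.2703]);a=np.radians(-163.7);e=np.array([np.cos(a),np.sin(a)])
for (u,v,z,x) in[(282,98,.052,-79),(285,205,.052,31),(285,234,.08,55)]:
    w=fish(u,v,z,c)[:2];k=w-m;print(w.round(4),'mallet coords',(1000*k@e).round(1),(1000*(e[0]*k[1]-e[1]*k[0])).round(1),'expect',x)
E
```

```text
[ 0.6738 -0.2502] mallet coords -77.1 1.6 expect -79
[ 0.5691 -0.2836] mallet coords 32.7 4.3 expect 31
[ 0.5483 -0.2895] mallet coords 54.3 4.1 expect 55
```

Request:
{"name": "arm_command", "arguments": {"gripper": [-1,-1,-1,-1,-1,-1,-1,-1], "offset": [[0.05,0.02,0.4],[0,0,0.7],[0,0,0.8],[0,0,0.8],[0,0,0.6],[0,0,0.4],[0,0,0.12],[0,0,0]], "delta_rot": [[0,0,-0.005],[0,0,0],[0,0,0],[0,0,0],[0,0,0],[0,0,0],[0,0,0],[0,0,0]]}}

```text
clock: 19.58
tcp_pos: [0.5901, -0.2738, 0.0249]
orientation: [3.108, 0.458, 0.001]
contact_force: [0.8, -0.5, -0.1]
opening: 0.087
grip_force: 0.0
```

Request:
{"name": "arm_command", "arguments": {"gripper": [1,1,1,1,1,1,1,1], "offset": [[0,0,0],[0,0,0],[0,0,0],[0,0,0],[0,0,0],[0,0,0],[0,0,0],[0,0,0]], "delta_rot": [[0,0,0],[0,0,0],[0,0,0],[0,0,0],[0,0,0],[0,0,0],[0,0,0],[0,0,0]], "grip_force": 60}}

```text
clock: 20.58
tcp_pos: [0.5898, -0.2741, 0.0246]
orientation: [3.108, 0.458, 0.0]
contact_force: [0.3, -0.6, 1.0]
opening: 0.0216
grip_force: 59.1
```

Request:
{"name": "arm_command", "arguments": {"gripper": [1,1,1,1], "offset": [[0,0,0],[0,0,-0.2],[0,0,-0.3],[0,0,-0.3]], "delta_rot": [[0,0,0],[0,0,0],[0,0,0],[0,0,0]]}}

```text
clock: 21.08
tcp_pos: [0.5898, -0.274, 0.0659]
orientation: [3.108, 0.458, 0.001]
contact_force: [-0.1, -0.4, -4.7]
opening: 0.0217
grip_force: 59.0
```

```bash
python3 - <<'E'
from h import *
go([.60,0.02,.22],-5.54)
E
```

```text
t 21.07 tcp [ 0.5898 -0.274   0.0659] yaw 16.75 F [-0.1 -0.4 -4.7] M [-0.02 -0.05 -0.01] open 0.0217 grip 59.0 q [-0.08  0.57  0.61  1.59 -0.35  1.09 -0.66]
shift total units [ 1.89 -5.57 -3.08] max 5.6
turn [ 0.    -0.     0.248] tilt deg 0.02
shift in target axes [-0.36 -5.87 -3.08]
```

Request:
{"name": "arm_command", "arguments": {"gripper": [1,1,1,1,1,1,1,1], "offset": [[0,0,-0.5],[0,0,-0.7],[0,0,-0.7],[0,0,-0.7],[0,0,-0.48],[0,-0.3,0],[0,-0.6,0],[-0.1,-0.8,0]], "delta_rot": [[0,0,0],[0,0,0.06],[0,0,0.07],[0,0,0.07],[0,0,0.048],[0,0,0],[0,0,0],[0,0,0]]}}

```text
clock: 22.08
tcp_pos: [0.5924, -0.1873, 0.2173]
orientation: [-3.138, 0.15, 0.002]
contact_force: [0.2, -0.1, -4.5]
opening: 0.0217
grip_force: 59.0
```

Request:
{"name": "arm_command", "arguments": {"gripper": [1,1,1,1,1,1,1], "offset": [[-0.1,-0.9,0],[-0.1,-0.9,0],[-0.1,-0.9,0],[0,-0.9,0],[0,-0.7,0],[0,-0.5,0],[0,0,0]], "delta_rot": [[0,0,0],[0,0,0],[0,0,0],[0,0,0],[0,0,0],[0,0,0],[0,0,0]]}}

```text
clock: 22.95
tcp_pos: [0.6004, 0.0555, 0.2172]
orientation: [-3.138, 0.141, 0.003]
contact_force: [0.7, -1.1, -4.3]
opening: 0.0216
grip_force: 59.0
```

```bash
python3 - <<'E'
from h import *
go([*fx(90,-45),.15],-5.54)
E
```

```text
t 22.95 tcp [0.6004 0.0555 0.2172] yaw -5.16 F [ 0.7 -1.1 -4.3] M [-0.07 -0.04  0.02] open 0.0216 grip 59.0 q [-0.69  0.32  0.66  1.56 -0.2   1.33 -1.67]
shift total units [ 0.88 -2.09  1.34] max 2.1
turn [-0.     0.001  0.004] tilt deg 0.12
shift in target axes [ 0.87 -2.1   1.34]
```

Request:
{"name": "arm_command", "arguments": {"gripper": [1,1,1,1,1,1,1,1], "offset": [[0.2,-0.4,0],[0.3,-0.7,0],[0.27,-0.7,0],[0.1,-0.3,0],[0,0,0.4],[0,0,0.5],[0,0,0.4],[0,0,0]], "delta_rot": [[0,0,0.004],[0,0,0],[0,0,0],[0,0,0],[0,0,0],[0,0,0],[0,0,0],[0,0,0]]}}

```text
clock: 23.95
tcp_pos: [0.6539, 0.1502, 0.1514]
orientation: [3.136, -0.164, -0.005]
contact_force: [-0.1, -0.3, -4.9]
opening: 0.0217
grip_force: 59.0
```

```bash
python3 - <<'E'
from h import *
go([*fx(90,-45),.1246],-5.54)
a,d=bot.snapshot('scene');b,_=bot.snapshot('wrist')
cv2.imwrite('pics/c5.png',np.hstack([cv2.resize(a[150:290,260:400,::-1],(420,420),interpolation=cv2.INTER_CUBIC),cv2.resize(b[20:300,150:400,::-1],(375,420))]))
E
```

```text
t 23.95 tcp [0.6539 0.1502 0.1514] yaw -5.98 F [-0.1 -0.3 -4.9] M [-0.04  0.05 -0.06] open 0.0217 grip 59.0 q [-0.71  0.53  0.6   1.44 -0.3   1.27 -1.76]
shift total units [-0.01 -0.11  0.54] max 0.5
turn [ 0.001  0.002 -0.005] tilt deg 0.22
shift in target axes [-0.02 -0.11  0.54]
```

View pics/c5.png

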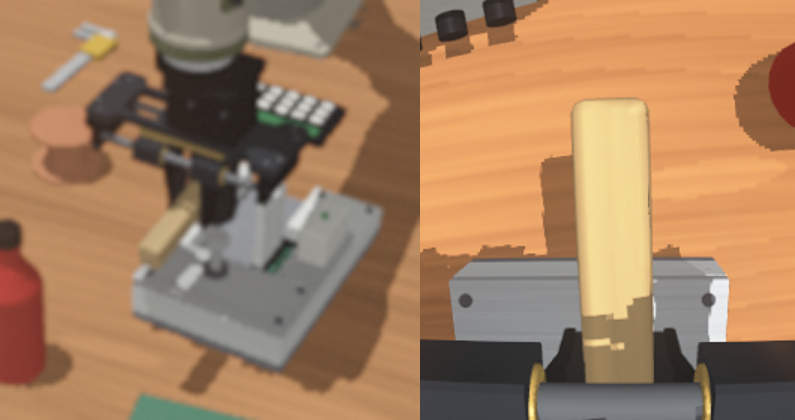

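Scene crop: the pin head is at about (215,240), directly under the gripper and mallet, and the handle points forward, clear of the fixture. Correct 5 mm sideways and strike.

Request:
{"name": "arm_command", "arguments": {"gripper": [1,1,1,1,1,1,1,1], "offset": [[0,-0.1,0.2],[0,0,0.2],[0,0,0.2],[0,0,0.2],[0,0,0.2],[0,0,0.12],[0,0,0],[0,0,0]], "delta_rot": [[0,0,-0.005],[0,0,0],[0,0,0],[0,0,0],[0,0,0],[0,0,0],[0,0,0],[0,0,0]]}}

```text
clock: 25.05
tcp_pos: [0.6555, 0.1563, 0.0971]
orientation: [3.138, -0.15, -0.001]
contact_force: [-0.9, 0.6, -5.0]
opening: 0.0214
grip_force: 59.0
```

```bash
python3 - <<'E'
from h import *
go([*fx(90,-45),.0966],-5.54)
E
```

```text
t 25.05 tcp [0.6555 0.1563 0.0971] yaw -5.48 F [-0.9  0.6 -5. ] M [-0.08 -0.01 -0.01] open 0.0214 grip 59.0 q [-0.71  0.58  0.57  1.49 -0.33  1.17 -1.75]
shift total units [-0.04  0.02  0.01] max 0.0
turn [0.    0.001 0.001] tilt deg 0.05
shift in target axes [-0.04  0.02  0.01]
```

Request:
{"name": "arm_command", "arguments": {"gripper": [1,1,1,1], "offset": [[0,0,0.04],[0,0,0.04],[0,0,0],[0,0,0]], "delta_rot": [[0,0,0],[0,0,0],[0,0,0],[0,0,0]]}}

```text
clock: 25.55
tcp_pos: [0.6567, 0.1556, 0.0954]
orientation: [-3.138, 0.151, -0.003]
contact_force: [-1.4, -1.9, 10.4]
opening: 0.0214
grip_force: 59.9
```

```bash
python3 - <<'E'
from h import *
go([*fx(90,-45),.0966],-5.54)
a,d=bot.snapshot('scene');W=cloud('scene',d).reshape(-1,3)
q=fx(45,-45);m=(np.hypot(W[:,0]-q[0],W[:,1]-q[1])<.03)&(W[:,2]>.06)
for w in W[m][:40]: print(w.round(3))
E
```

```text
t 25.55 tcp [0.6567 0.1556 0.0954] yaw -5.51 F [-1.4 -1.9 10.4] M [-0.6   1.07  0.16] open 0.0214 grip 59.9 q [-0.7   0.58  0.57  1.49 -0.33  1.16 -1.74]
shift total units [-0.06  0.01 -0.02] max 0.1
turn [-0.    -0.001  0.   ] tilt deg 0.11
shift in target axes [-0.06  0.01 -0.02]
[0.583 0.147 0.531]
[0.581 0.154 0.531]
[0.589 0.141 0.53 ]
[0.592 0.148 0.532]
[0.584 0.15  0.529]
[0.581 0.154 0.529]
[0.585 0.161 0.532]
[0.589 0.139 0.527]
[0.59  0.142 0.528]
[0.59  0.144 0.528]
[0.588 0.146 0.528]
[0.588 0.149 0.528]
[0.588 0.151 0.529]
[0.587 0.154 0.529]
[0.585 0.156 0.528]
[0.587 0.159 0.529]
[0.585 0.161 0.529]
[0.581 0.162 0.528]
[0.583 0.165 0.529]
[0.591 0.137 0.525]
[0.594 0.141 0.527]
[0.592 0.143 0.526]
[0.589 0.144 0.525]
[0.593 0.148 0.527]
[0.588 0.149 0.526]
[0.59  0.152 0.527]
[0.59  0.155 0.527]
[0.585 0.156 0.526]
[0.584 0.158 0.525]
[0.586 0.161 0.527]
[0.582 0.162 0.526]
[0.583 0.165 0.526]
[0.596 0.137 0.524]
[0.596 0.139 0.525]
[0.596 0.142 0.525]
[0.596 0.144 0.526]
[0.592 0.146 0.524]
[0.591 0.147 0.524]
[0.594 0.151 0.526]
[0.596 0.155 0.527]
```

Request:
{"name": "arm_command", "arguments": {"gripper": [1,1,1,1,1,1,1,1], "offset": [[0,0,0.04],[0,0,0],[0,0,-0.3],[0,0,-0.5],[0,0,-0.6],[0,0,-0.6],[0,0,-0.6],[0,0,0]], "delta_rot": [[0,0,0],[0,0,0],[0,0,0],[0,0,0],[0,0,0],[0,0,0],[0,0,0],[0,0,0]]}}

```text
clock: 26.6
tcp_pos: [0.6568, 0.1566, 0.2239]
orientation: [-3.136, 0.15, -0.006]
contact_force: [0.4, 0.2, -4.8]
opening: 0.0217
grip_force: 60.0
```

Request:
{"name": "arm_command", "arguments": {"gripper": [1,1,1,1,1,1,1,1], "offset": [[-0.3,0.5,0],[-0.3,0.8,0],[-0.3,0.8,0],[0,0.9,0],[0,0.9,0],[0,0.9,0],[0,0.9,0],[0,0.8,0]], "delta_rot": [[0,0,0],[0,0,0],[0,0,0],[0,0,0],[0,0,0],[0,0,0],[0,0,0],[0,0,0]]}}

```text
clock: 27.6
tcp_pos: [0.5789, -0.1641, 0.2199]
orientation: [-3.138, 0.151, 0.003]
contact_force: [0.4, 0.6, -4.8]
opening: 0.0216
grip_force: 60.0
```

```bash
python3 - <<'E'
from h import *
go([.5898,-.2741,.0246],16.75)
p,d=bot.snapshot('top');np.savez('top5.npz',p=p,d=d)
W=cloud('top',d)
for n,f in[('pin',(45,-45)),('cover',(60,-80)),('fin',(-39,-26)),('lane floor',(-40,-75))]:
    q=fx(*f);D=np.hypot(W[...,0]-q[0],W[...,1]-q[1])<.006;print(n,D.sum(),np.median(W[D][:,2]).round(4))
cv2.imwrite('pics/t5.png',p[:,:,::-1])
E
```

```text
t 27.6 tcp [ 0.5789 -0.1641  0.2199] yaw -5.5 F [ 0.4  0.6 -4.8] M [ 0.05 -0.08 -0.  ] open 0.0216 grip 60.0 q [-0.39  0.34  0.75  1.56 -0.24  1.34 -1.28]
shift total units [0.44 2.17 3.9 ] max 3.9
turn [-0.     0.001 -0.247] tilt deg 0.12
shift in target axes [-0.43  2.17  3.91]
pin 17 0.0712
cover 14 0.0528
fin 25 0.096
lane floor 13 0.008
```

Pin reads 71 mm, fully down. Returning the mallet to its place.

Request:
{"name": "arm_command", "arguments": {"gripper": [1,1,1,1,1,1,1,1], "offset": [[0.14,0.6,0],[0.15,0.8,0],[0.15,0.77,0],[0,0,0],[0,0,0],[0,0,0],[0,0,0.5],[0,0,0.7]], "delta_rot": [[0,0,0],[0,0,0],[0,0,0],[0,0,-0.08],[0,0,-0.085],[0,0,-0.082],[0,0,0],[0,0,0]]}}

```text
clock: 28.65
tcp_pos: [0.5915, -0.2724, 0.1599]
orientation: [-3.108, -0.458, -0.0]
contact_force: [0.4, 0.1, -5.5]
opening: 0.0217
grip_force: 60.0
```

Request:
{"name": "arm_command", "arguments": {"gripper": [1,1,1,1,1,1,1], "offset": [[0,0,0.8],[0,0,0.8],[0,0,0.6],[0,0,0.3],[0,0,0.1],[0,0,0],[0,0,0]], "delta_rot": [[0,0,0],[0,0,0],[0,0,0],[0,0,0],[0,0,0],[0,0,0],[0,0,0]]}}

```text
clock: 29.52
tcp_pos: [0.5923, -0.2732, 0.0328]
orientation: [3.107, 0.458, 0.003]
contact_force: [-0.5, -0.4, -4.6]
opening: 0.0214
grip_force: 60.0
```

Request:
{"name": "arm_command", "arguments": {"gripper": [1,1,1], "offset": [[0,0,0.05],[0,0,0.03],[0,0,0]], "delta_rot": [[0,0,0],[0,0,0],[0,0,0]]}}

```text
clock: 29.9
tcp_pos: [0.5915, -0.2728, 0.0275]
orientation: [-3.108, -0.458, 0.0]
contact_force: [0.3, 0.0, -5.2]
opening: 0.0217
grip_force: 60.0
```

Request:
{"name": "arm_command", "arguments": {"gripper": [1,1,1], "offset": [[0,0,0.03],[0,0,0.03],[0,0,0]], "delta_rot": [[0,0,0],[0,0,0],[0,0,0]]}}

```text
clock: 30.28
tcp_pos: [0.5915, -0.2728, 0.0243]
orientation: [-3.108, -0.458, 0.0]
contact_force: [0.2, 0.1, -4.7]
opening: 0.0214
grip_force: 60.0
```

```bash
python3 - <<'E'
from h import *
go([.5898,-.2741,.0246],16.75)
E
```

```text
t 30.27 tcp [ 0.5915 -0.2728  0.0243] yaw 16.76 F [ 0.2  0.1 -4.7] M [-0.01 -0.03  0.05] open 0.0214 grip 60.0 q [-0.08  0.63  0.6   1.61 -0.4   1.03 -0.64]
shift total units [-0.04  0.01 -0.01] max 0.0
turn [-0.  0.  0.] tilt deg 0.02
shift in target axes [-0.04  0.01 -0.01]
```

Request:
{"name": "arm_command", "arguments": {"gripper": [1,1,1], "offset": [[0,0,0.02],[0,0,0.01],[0,0,0]], "delta_rot": [[0,0,0],[0,0,0],[0,0,0]]}}

```text
clock: 30.65
tcp_pos: [0.5918, -0.2729, 0.0235]
orientation: [3.108, 0.458, 0.001]
contact_force: [-0.7, 1.5, 1.1]
opening: 0.0219
grip_force: 60.0
```

Request:
{"name": "arm_command", "arguments": {"gripper": [1,1,1], "offset": [[0,0,0.02],[0,0,0],[0,0,0]], "delta_rot": [[0,0,0],[0,0,0],[0,0,0]]}}

```text
clock: 31.02
tcp_pos: [0.5921, -0.2729, 0.0232]
orientation: [-3.108, -0.458, -0.002]
contact_force: [-2.4, 2.8, 8.5]
opening: 0.0217
grip_force: 60.0
```

Mallet is on the bench. Release and withdraw.

Request:
{"name": "arm_command", "arguments": {"gripper": [1,-0.3,-0.3,-0.3,-0.3,-0.3,-0.3], "offset": [[0,0,-0.03],[0,0,0],[0,0,0],[0,0,0],[0,0,0],[0,0,0],[0,0,0]], "delta_rot": [[0,0,0],[0,0,0],[0,0,0],[0,0,0],[0,0,0],[0,0,0],[0,0,0]]}}

```text
clock: 31.9
tcp_pos: [0.5916, -0.2729, 0.0235]
orientation: [-3.108, -0.458, -0.0]
contact_force: [-0.6, -0.1, -0.4]
opening: 0.0564
grip_force: 0.0
```

Request:
{"name": "arm_command", "arguments": {"gripper": [-0.3,-0.3,-0.3,-0.3,-0.3,-0.3,-0.3], "offset": [[0,0,-0.2],[0,0,-0.5],[0,0,-0.8],[0,0,-0.8],[0,0,-0.8],[0,0,-0.8],[0,0,0]], "delta_rot": [[0,0,0],[0,0,0],[0,0,0],[0,0,0],[0,0,0],[0,0,0],[0,0,0]]}}

```text
clock: 32.78
tcp_pos: [0.5928, -0.274, 0.2229]
orientation: [3.105, 0.457, 0.009]
contact_force: [0.4, -0.3, -0.9]
opening: 0.0564
grip_force: 0.0
```

```bash
python3 - <<'E'
from h import *
go([.59,-.27,.2],16.75)
p,d=bot.snapshot('top');W=cloud('top',d);a=np.load('top0.npz')
def F(w):
    c,s=np.cos(FY),np.sin(FY);return (np.array([[c,s],[-s,c]])@(w[:2]-FO)*1000).round(1)
for n,f in[('pin',(45,-45)),('lane floor',(-40,-75))]:
    q=fx(*f);D=np.hypot(W[...,0]-q[0],W[...,1]-q[1])<.006;print(n,D.sum(),np.median(W[D][:,2]).round(4))
q=fx(-39,-26);D=(np.hypot(W[...,0]-q[0],W[...,1]-q[1])<.045)&(abs(W[...,2]-.1)<.013);X=np.array([F(w) for w in W[D]]);X=X[X[:,1]<5];print('fin centre fixture',len(X),X.mean(0),X.min(0),X.max(0))
# change map outside arm: bystanders
Ds=np.abs(cv2.GaussianBlur(p,(5,5),0).astype(int)-cv2.GaussianBlur(a['p'],(5,5),0)).sum(2)>90
n,l,st,ce=cv2.connectedComponentsWithStats(Ds.astype(np.uint8));print([(st[i][:5].tolist()) for i in range(1,n) if st[i][4]>25])
# mallet from scene depth
s,ds=bot.snapshot('scene');V=cloud('scene',ds).reshape(-1,3)
m=(np.hypot(V[:,0]-.547,V[:,1]+.283)<.03)&(V[:,2]>.07)&(V[:,2]<.1);print('head',m.sum(),V[m].mean(0).round(3) if m.any() else 0)
u=np.array([.96,.28]);k=V[:,:2]-np.array([.5993,-.2703]);al=k@u;la=k@np.array([-.28,.96])
for x in (.01,.03,.05,.07):
    m=(abs(al-x)<.008)&(abs(la)<.02)&(V[:,2]>.03)&(V[:,2]<.08);print('handle',x,m.sum(),np.percentile(V[m,2],80).round(4) if m.any() else 0, la[m].mean().round(4))
cv2.imwrite('pics/end.png',np.hstack([p[150:290,160:400,::-1]]))
E
```

```text
t 32.77 tcp [ 0.5928 -0.274   0.2229] yaw 16.74 F [ 0.4 -0.3 -0.9] M [-0.07  0.11  0.03] open 0.0564 grip 0.0 q [-0.13  0.45  0.69  1.42 -0.29  1.37 -0.71]
shift total units [-0.03 -0.09  0.46] max 0.5
turn [ 0.002 -0.003 -0.   ] tilt deg 0.36
shift in target axes [-0.03 -0.09  0.46]
pin 15 0.0718
lane floor 14 0.0091
fin centre fixture 77 [-38.14155844 -25.27662338] [-62.8 -30.2] [-13.4 -18.9]
[[190, 140, 281, 264, 23992], [277, 170, 40, 55, 1368], [206, 190, 13, 8, 53], [192, 201, 19, 33, 339], [344, 263, 10, 12, 44], [0, 303, 222, 117, 10704], [0, 370, 97, 50, 2227], [230, 382, 78, 38, 2113], [308, 407, 10, 13, 66], [315, 412, 6, 8, 30]]
head 119 [ 0.553 -0.286  0.079]
handle 0.01 23 0.0533 0.0009
handle 0.03 32 0.0528 0.001
handle 0.05 29 0.0537 0.0015
handle 0.07 40 0.0523 0.0002
```

```bash
python3 -c "
from plant import bot
print(bot.job_done())"
```

```text
the job is handed in; nothing more can be done
None
```

I handed the job in at about 33 s: the carrier is home against the left wall and released, the lock pin measures 72 mm (fully down), and the mallet is back upright at its original spot on the bench with the gripper clear.

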